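Shut down the mini drill's supply for a bit change

TASK

Make the mini drill's supply safe for a bit change. The square cement jar stands in the way of the flat-paddled toggle switch: first put it away upright on the plywood board, midway between the two glue bottles; then flip the flat-paddled toggle over to its other side (off); and only after that turn the rotary isolator's handle a quarter turn clockwise (seen from above) to its stop, in line with the long side of its box. Leave the round-knobbed toggle on, don't tip the jar over, and don't shift the bottles that stand around.

Things in the scene. Friction and masses are not known exactly. Their poses are not given: they have to be found in the camera images.
- cement_jar: Square glass jar with a green screw cap, loose, about 75 g, 78 high. Origin at the centre of its underside, z up along the jar. Body 46 x 46 (sides square to its own x and y) up to height 53; above it the cap, 34 across. At the start it stands on the table close to the tool_switch block, on that block's -x side, where the lever would strike its cap.
- tool_switch: Fixed grey toggle-switch block with the FLAT-PADDLED lever: 56 (own x) x 64 (own y), top plate at height 20. Origin at the centre of its underside on the table; z up. Its lever swings in its own x-z plane about a pivot 24 above the table over the origin.
- tool_lever (a joint): Angle of the flat-paddled lever from upright (rad): positive leans to tool_switch's +x. Stops at +0.85 (on, start) and -0.85 (off, leaning to tool_switch's -x). The lever is top-heavy (about 0.06 N m at a stop, nothing at upright) and drops to whichever stop it leans to: pushed a little past upright, it goes the rest of the way by itself.
- tool_lever_tip (a point): Free end of the flat-paddled lever, 72 from the pivot. The paddle fills the last 28 of it: 10 thick (swing direction), 22 wide (own y); below it a rod 9 in diameter.
- lamp_switch: The other fixed toggle-switch block, same size and axes and same way of working, but its lever ends in a ROUND knob 22 in diameter. It is on and must stay on.
- lamp_lever (a joint): Angle of the round-knobbed lever, as for tool_lever: +0.85 on (start, leaning to lamp_switch's +x), -0.85 off.
- isolator: Fixed grey isolator box, 94 (own x) x 124 (own y, long side), top at height 50, with the rotary handle on the middle of its top. Origin at the centre of its underside on the table; z up.
- isolator_handle (a joint): Angle of the rotary handle about the vertical through the isolator's origin, counter-clockwise from above (rad). 1.571 = on (start): the bar lies along the isolator's x, across the box. 0 = off: the bar lies along the isolator's y, in line with the long side. Stops at both ends; a detent (about 0.1 N m at a stop, nothing half way) drives it to the nearer one when let go. On to off is clockwise from above.
- isolator_grip (a point): Middle of the handle's bar, on the turning axis, 73.5 above the table. The bar is 58 long, 16 thick, upright sides from 58 to 86 above the table; grip it across its thickness.
- glue_board: Fixed thin plywood board, 90 (own x) x 230 (own y) x 6 thick, flat on the table. Origin at the centre of its underside; z up. The two glue bottles stand on it, 80 either side of its middle along its y.
- gap_mid (a point): Point on the board's top face (6 above the table) midway between the two glue bottles; axes as glue_board: y runs along the line of the bottles. The jar's underside belongs here.
- glue_white: Round white glue bottle with a red nozzle, 52 in diameter, 130 high, loose, on the board at its -y end. Origin at the centre of its underside. Not to be shifted.
- pva_bottle: Flat white glue bottle with a red cap, 35 x 58, 157 high, loose, on the board at its +y end, narrow way along the board. Origin at the centre of its underside. Not to be shifted.
- paint_orange: Dropper bottle of orange paint with a white cap, 25 in diameter, 79 high, loose, in front of lamp_switch (its -x side). Origin at the centre of its underside. Not to be shifted.
- ca_bottle: Slim glue bottle with a tall light cap, 30 in diameter, 127 high, loose, on the table behind the two switches. Origin at the centre of its underside. Not to be shifted.
Not all that is in view belongs to the job. What is shaped like the tool_switch but orange or yellow is not meant.

How it is judged:
On the way, in this order (a step that is already met when the one before it is completed fails the run):
1. the jar stands upright and released on the board, midway between the glue bottles, while the toggle and the isolator are still on (x of cement_jar in the frame of gap_mid between -0.018 and 0.018 m and y of cement_jar in the frame of gap_mid between -0.018 and 0.018 m and z of cement_jar in the frame of gap_mid between -0.006 and 0.006 m and angle between cement_jar's own z axis and vertical below 0.1 rad and linear speed of cement_jar below 0.02 m/s and contact force between the fingers and cement_jar below 0.2 N and value of joint tool_lever above 0.6 rad and value of joint isolator_handle above 1.3 rad), for 0.2 s.
2. the flat-paddled toggle is off while the isolator is still on (value of joint tool_lever below -0.7 rad and value of joint isolator_handle above 1.3 rad), for 0.2 s.
3. the isolator's handle is off (value of joint isolator_handle below 0.12 rad), for 0.2 s.
At the end, for the whole second after the job is handed in: Jar upright (0.1 rad), still and released on the board, within 18 mm of the midpoint between the glue bottles along and across their line; flat-paddled lever off (below -0.7 rad), isolator handle off (below 0.12 rad), round-knobbed lever still on (above 0.6 rad) (x of cement_jar in the frame of gap_mid between -0.018 and 0.018 m and y of cement_jar in the frame of gap_mid between -0.018 and 0.018 m and z of cement_jar in the frame of gap_mid between -0.006 and 0.006 m and angle between cement_jar's own z axis and vertical below 0.1 rad and linear speed of cement_jar below 0.02 m/s and contact force between the fingers and cement_jar below 0.2 N and value of joint tool_lever below -0.7 rad and value of joint isolator_handle below 0.12 rad and value of joint lamp_lever above 0.6 rad); the robot touches nothing.
It fails at once if the jar is tipped by more than 0.5 rad (angle between cement_jar's own z axis and vertical above 0.5 rad).
It fails at once if the round-knobbed toggle leaves its on position (value of joint lamp_lever below 0.3 rad).
It fails at once if a standing bottle is shifted by more than 15 mm (distance of any of glue_white, pva_bottle, paint_orange, ca_bottle from where it was at the start of the episode above 0.015 m).
It fails at once if a standing bottle is tipped over (angle between any of glue_white, pva_bottle, paint_orange, ca_bottle's own z axis and vertical above 0.4 rad).
It also fails if it takes over 64 s, if anything falls off the work surface, if the arm or the gripper's body presses on something with over 40 N, if the wrist force passes 120 N, or if a joint passes its speed limit or range.

ROBOT

A 6-joint arm with a two-finger parallel gripper is mounted at the origin on a cart in front of the work surface, level with it; the furniture and walls round the work are solid. World frame = base frame: x ahead of the robot, y to its left, z up, the work surface at z = 0. Lengths are in m, angles in rad, forces in N, time in s.
With the tool pointing down it reaches from about 0.3 to 0.775 m from the base axis. Payload 14.6 kg.
Tool frame: the origin (TCP) lies at the very end of the fingers, on their centre line; the grasp point (between the pads) lies 19 mm behind it; z points along the fingers, y is the line along which they close (so a half turn about z gives the same grasp; the last joint's range is limited). The gripper opens to 94 mm and grips with 3 to 60 N. Pads are 16 mm wide; open, the fingers measure 119 mm over their backs; the gripper's body (75 mm by 177 mm) begins 78 mm behind the grasp point.
Start: joints at [1.24, 0.3, 1.521, -0, 1.321, -0.067], TCP at [0.143, 0.531, 0.205] pointing down, gripper open.
Joint ranges: [-3.03, 3.03], [-0.79, 2.21], [0.23, 2.52], [-1.04, 4.18], [0, 3.07], [-2.55, 2.55]. Speed limits (rad/s): [2.22, 2.22, 2.57, 3.14, 3.14, 3.14].

INTERFACE

Orientations are given as a rotation vector (axis times angle).
In Python, from plant import r gives the robot as it stands.
- The arm moves only by the tool apply_moves, never from a script. Its argument "moves" is a list of rows, each an object of numbers: "wx", "wy", "wz": the turn, a rotation vector about the tool's x, y, z in rad; "x", "y", "z": the shift along the tool's x, y, z in m; "grip": the opening, from 0 (shut) to 1 (fully open). A call has 1 to 8 rows; each row is the pose to reach, as a shift and turn from the pose commanded when the call began, along the tool's axes at that moment; what a row does not reach only later rows make up. A row lasts 1/12 s, in which the tool goes at most 41.7 mm and 7.16 degrees, less where a joint would pass 70% of its speed; a pose out of reach is approached as far as the arm can. A call with a gripper value outside its range is refused whole. The fingers move at their own pace and stop on an object; "newtons" is the grip in N (left out, the last holds). Time passes only in rows, so rows that repeat a pose let the fingers close. It gives the time, the measured TCP pose, the force, the opening and the grip force at its end, in the units of the state.
- r.state(): the state, without advancing time (a new reading comes with each control period).
- r.camera(name): name is "scene" or "top" or "wrist"; returns a dict with "image" (384x512x3 uint8, blue, green, red), "range_z" (384x512 float32, m along the optical axis (not along the pixel's ray), 0 where there is no reading), "K" (3x3 intrinsics, pixels), "dist" ([k1, k2, p1, p2, k3] as OpenCV has them; the pictures are not rectified), "R" (3x3) and "t" (3): a world point X has camera coordinates R X + t; the wrist camera has in their place "hand_eye" (4x4, takes a point from camera to tool coordinates, whose origin is the TCP and whose axes are the flange's). Camera axes: x right, y down, z forward; pixel columns grow to the right and rows downward; lengths in m; the calibration is good to about 2 mm. A picture is of the moment at which its call begins: read the wrist's pose just before it.
- r.close_job(): hands the job in; it is judged then, once.
Trained networks look in the newest picture that a camera, given by its name, has taken for a name from the list of things; names that differ only in an ending like _2 or _b are one class to them, and where a whole thing is asked for, a point or a joint stands for the part that bears it (a point fixed in the world has none). Each returns a list of dicts, best first, with "confidence" (0 to 1); they miss things now and then, are a little off and sometimes report something else, mostly with a low value. They report only what shows in the picture. A call takes as long as a camera call. They do not tell look-alikes from the thing itself.
- r.regions_of(camera, target): "region" (384x512 bool, what is visible of it) and "pixel" ([row, column] in pixels, amid what is visible of it).
The state is a dict: "time_s": time; "joint_positions": joint angles; "qvel": joint speeds; "joint_efforts": joint torques, N m; "ee_pos": TCP position; "ee_rot": TCP orientation; "wrist_force": force on the tool from outside, world axes, zero at the start; "ft_torque": the same for the moment, N m; "opening": opening from 0.0 (shut) to 1.0 (fully open); "grip_force": force on a finger pad.
Only numpy, scipy, OpenCV 4.12 (cv2) and the standard library are available. Lean on these libraries where they do the work, as an engineer would, in place of code of your own. Each camera call takes 0.05 s, during which the arm holds its last target. There are 200 camera calls.

## Working session

There is one attempt and no reset: what is moved stays moved. The work goes in short steps, Python scripts to look and compute and a tool call to move; the robot and the scene stay as the last step left them, time stands still between calls to the robot, and variables do not carry over. Pictures are saved under pics/ and viewed, at most 10 in all, crops included, and the job is handed in when it is done.

Besides the shell and the picture viewer there is one more tool, called after "Emit:" in YAML: its name, and indented under it one key for each argument. apply_moves: Moves the arm, as the interface text tells. Its arguments: {"type":"object","properties":{"moves":{"type":"array"},"newtons":{"type":"number"}},"required":["moves"]}

```bash
ls; mkdir -p pics; cat > h.py <<'E'
import numpy as np,cv2
from plant import r
def cloud(c,mask=None):
    z=c["range_z"]; m=z>0
    if mask is not None: m&=mask
    v,u=np.nonzero(m)
    p=cv2.undistortPoints(np.stack([u,v],1).astype(float)[:,None],c["K"],np.array(c["dist"]))[:,0]
    d=z[v,u][:,None]
    P=np.hstack([p*d,d])
    if "R" in c: return (P-np.array(c["t"]))@np.array(c["R"])
    s=c["st"]; H=np.array(c["hand_eye"]); P=P@H[:3,:3].T+H[:3,3]
    return P@cv2.Rodrigues(np.array(s["ee_rot"]))[0].T+s["ee_pos"]
def take(n):
    s=r.state(); c=r.camera(n); c["st"]=s; return c
E
python3 - <<'E'
from h import *
a=take("scene");b=take("top")
cv2.imwrite("pics/scene.png",a["image"]);cv2.imwrite("pics/top.png",b["image"])
np.set_printoptions(precision=3,suppress=True)
print(r.state())
for n in ["cement_jar","tool_switch","tool_lever","tool_lever_tip","lamp_switch","lamp_lever","isolator","isolator_handle","glue_board","glue_white","pva_bottle","paint_orange","ca_bottle"]:
  for nm,c in(("scene",a),("top",b)):
    for q in r.regions_of(nm,n):
        P=cloud(c,q["region"]);
        if len(P): print(n,nm,round(q["confidence"],2),np.array(q["pixel"]),len(P),"med",np.median(P,0),"lo",np.percentile(P,3,axis=0),"hi",np.percentile(P,97,axis=0))
E
```

```text
pics
{'time_s': 0.1, 'joint_positions': array([ 1.24 ,  0.3  ,  1.521,  0.   ,  1.321, -0.067]), 'qvel': array([-0.001, -0.002, -0.003,  0.001,  0.   , -0.   ]), 'joint_efforts': array([  0.001, -53.264, -35.329,   0.071,   0.023,  -0.   ]), 'ee_pos': array([0.143, 0.531, 0.205]), 'ee_rot': array([-0.413, -3.114,  0.002]), 'wrist_force': array([-0.047,  0.007, -0.175]), 'ft_torque': array([ 0.029, -0.015,  0.006]), 'grip_force': 0.0, 'opening': 1.0016655637943843}
cement_jar scene 0.76 [234.5 246.5] 439 med [ 0.451 -0.072  0.043] lo [ 0.432 -0.086 -0.001] hi [ 0.474 -0.033  0.074]
cement_jar top 0.43 [217.2 270.9] 148 med [ 0.458 -0.053  0.063] lo [ 0.439 -0.075  0.037] hi [ 0.479 -0.033  0.077]
tool_switch scene 0.76 [224.8 202.5] 501 med [0.375 0.043 0.014] lo [ 0.347  0.015 -0.004] hi [0.409 0.124 0.092]
tool_switch scene 0.67 [345.4 302. ] 815 med [ 0.393 -0.386  0.017] lo [ 0.368 -0.414  0.006] hi [ 0.42  -0.348  0.094]
tool_switch scene 0.6 [293.4 259.1] 670 med [ 0.379 -0.224  0.015] lo [ 0.355 -0.252 -0.   ] hi [ 0.409 -0.186  0.092]
tool_switch scene 0.59 [231.5 269.9] 558 m
[... 3626 characters left out ...]
52  0.009] hi [ 0.537 -0.2    0.16 ]
paint_orange scene 0.46 [195.  220.1] 158 med [0.464 0.106 0.036] lo [ 0.456  0.099 -0.002] hi [0.483 0.133 0.072]
paint_orange top 0.4 [212.6 217.9] 34 med [0.468 0.113 0.065] lo [0.459 0.105 0.03 ] hi [0.477 0.122 0.081]
ca_bottle scene 0.83 [178.7 299.1] 273 med [0.689 0.014 0.061] lo [0.68  0.003 0.006] hi [0.702 0.027 0.122]
ca_bottle scene 0.4 [230.8 269.4] 541 med [ 0.517 -0.09   0.015] lo [ 0.484 -0.115 -0.002] hi [ 0.56  -0.048  0.068]
ca_bottle top 0.64 [147.5 246. ] 93 med [0.69  0.022 0.07 ] lo [0.68  0.005 0.002] hi [0.703 0.036 0.127]
ca_bottle top 0.28 [185.2 226.3] 76 med [0.564 0.08  0.051] lo [ 0.528  0.066 -0.   ] hi [0.587 0.091 0.074]
```

View pics/scene.png

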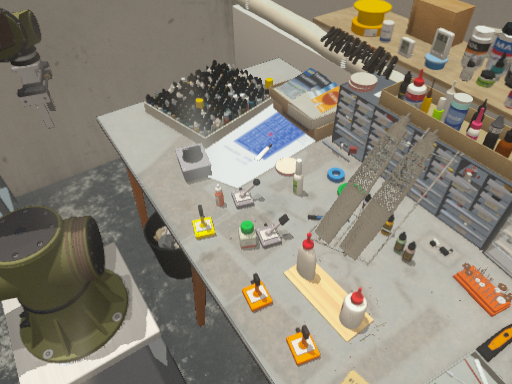

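View pics/top.png

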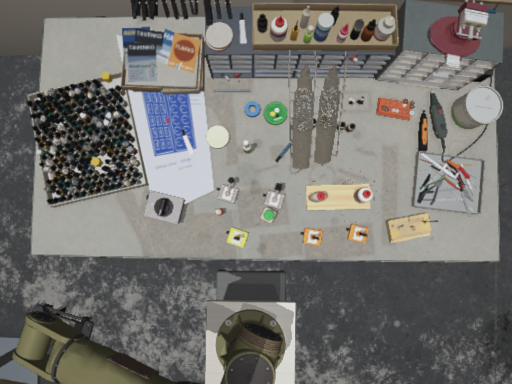

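```bash
python3 - <<'E'
from h import *
np.set_printoptions(precision=4,suppress=True)
for nm in("scene","top"):
  c=take(nm)
  P=cloud(c)
  def sel(cx,cy,R,z0,z1):
    return P[(np.hypot(P[:,0]-cx,P[:,1]-cy)<R)&(P[:,2]>z0)&(P[:,2]<z1)]
  def rect(n,*a):
    q=sel(*a)
    if len(q)<4: print(nm,n,"few");return
    (x,y),(w,h),an=cv2.minAreaRect((q[:,:2]*1000).astype(np.float32))
    print(nm,n,len(q),"c",round(x,1),round(y,1),"wh",round(w,1),round(h,1),"ang",round(an,1),"z",np.median(q[:,2]).round(4))
  rect("jarcap",.458,-.055,.035,.066,.09)
  rect("jarbody",.458,-.055,.035,.035,.09)
  rect("toolplate",.522,-.082,.045,.013,.026)
  rect("toolpaddle",.555,-.089,.03,.05,.09)
  rect("lampplate",.535,.083,.045,.013,.026)
  rect("lampknob",.57,.08,.03,.05,.09)
  rect("isol",.48,.3,.09,.042,.055)
  rect("handle",.48,.3,.05,.07,.09)
  rect("board",.526,-.305,.13,.003,.010)
  rect("white",.526,-.38,.04,.02,.09)
  rect("pva",.526,-.23,.045,.02,.09)
  rect("paint",.468,.11,.03,.02,.09)
E
```

```text
scene jarcap 102 c 457.8 -60.4 wh 32.4 30.2 ang 22.2 z 0.0714
scene jarbody 283 c 457.3 -60.7 wh 46.0 45.7 ang 64.4 z 0.0549
scene toolplate 218 c 513.5 -82.3 wh 61.2 53.2 ang 76.0 z 0.0159
scene toolpaddle 82 c 552.6 -93.2 wh 30.4 22.9 ang 0.1 z 0.0636
scene lampplate 148 c 531.7 83.9 wh 60.6 52.4 ang 72.4 z 0.0161
scene lampknob 51 c 570.7 72.1 wh 16.7 28.2 ang 64.0 z 0.0665
scene isol 528 c 479.5 306.5 wh 128.2 94.1 ang 77.4 z 0.0468
scene handle 96 c 479.8 306.5 wh 22.0 57.5 ang 74.7 z 0.0791
scene board 1500 c 522.0 -326.9 wh 205.7 213.8 ang 54.9 z 0.0046
scene white 580 c 529.6 -391.2 wh 48.0 51.8 ang 26.0 z 0.0707
scene pva 332 c 515.3 -235.2 wh 22.6 53.7 ang 22.1 z 0.0583
scene paint 115 c 465.3 108.4 wh 17.8 23.7 ang 56.8 z 0.0465
top jarcap 72 c 458.8 -55.2 wh 31.4 29.2 ang 45.1 z 0.0737
top jarbody 170 c 458.1 -55.5 wh 43.7 45.3 ang 64.0 z 0.0485
top toolplate 197 c 514.3 -74.3 wh 67.4 55.0 ang 75.4 z 0.0168
top toolpaddle 52 c 551.3 -87.3 wh 21.8 34.3 ang 81.4 z 0.0674
top lampplate 192 c 533.1 90.2 wh 67.9 55.3 ang 72.4 z 0.0168
top lampknob 38 c 573.6 74.2 wh 17.7 28.0 ang 87.9 z 0.0692
top isol 796 c 480.7 307.8 wh 126.2 94.0 ang 76.9 z 0.0486
top handle 88 c 480.6 307.9 wh 18.5 57.7 ang 77.1 z 0.0829
top board 1071 c 527.7 -307.0 wh 248.3 249.1 ang 60.3 z 0.0052
top white 183 c 532.2 -387.0 wh 49.3 52.9 ang 75.6 z 0.0793
top pva 42 c 520.2 -225.4 wh 53.8 30.4 ang 72.9 z 0.0725
top paint 45 c 468.7 116.4 wh 23.7 23.0 ang 69.2 z 0.057
```

```bash
cat >> h.py <<'E'
def goal(x,y,z,yawdeg):
    s=r.state(); R=cv2.Rodrigues(np.array(s["ee_rot"]))[0]
    a=np.radians(yawdeg); Y=np.array([np.cos(a),np.sin(a),0]);Z=np.array([0,0,-1.]);G=np.stack([np.cross(Y,Z),Y,Z],1)
    d=R.T@(np.array([x,y,z])-s["ee_pos"]); w=cv2.Rodrigues(R.T@G)[0].ravel()
    print("t",round(s["time_s"],2),"shift",d.round(4),"rot",w.round(4),"rows",np.ceil(max(np.linalg.norm(d)/.0417,np.degrees(np.linalg.norm(w))/7.16)))
E
python3 -c "
from h import *
goal(.43,-.058,.26,64)"
```

```text
t 1.5 shift [-0.4302 -0.4939 -0.0545] rot [0.   0.   0.19] rows 16.0
```

Emit:
apply_moves:
  moves:
    - {"x": -0.215,"y": -0.247,"z": -0.054,"wz": 0.19}
    - {"x": -0.215,"y": -0.247,"z": -0.054,"wz": 0.19}
    - {"x": -0.215,"y": -0.247,"z": -0.054,"wz": 0.19}
    - {"x": -0.215,"y": -0.247,"z": -0.054,"wz": 0.19}
    - {"x": -0.43,"y": -0.494,"z": -0.054,"wz": 0.19}
    - {"x": -0.43,"y": -0.494,"z": -0.054,"wz": 0.19}
    - {"x": -0.43,"y": -0.494,"z": -0.054,"wz": 0.19}
    - {"x": -0.43,"y": -0.494,"z": -0.054,"wz": 0.19}

```text
schema error: expected keys wx, wy, wz, x, y, z, grip
```

```bash
python3 -c "
from h import *
goal(.43,-.058,.26,64)"
```

```text
t 1.5 shift [-0.4302 -0.4939 -0.0545] rot [0.   0.   0.19] rows 16.0
```

Emit:
apply_moves:
  moves:
    - {"wx": 0,"wy": 0,"wz": 0.19,"x": -0.43,"y": -0.494,"z": -0.054,"grip": 1}
    - {"wx": 0,"wy": 0,"wz": 0.19,"x": -0.43,"y": -0.494,"z": -0.054,"grip": 1}
    - {"wx": 0,"wy": 0,"wz": 0.19,"x": -0.43,"y": -0.494,"z": -0.054,"grip": 1}
    - {"wx": 0,"wy": 0,"wz": 0.19,"x": -0.43,"y": -0.494,"z": -0.054,"grip": 1}
    - {"wx": 0,"wy": 0,"wz": 0.19,"x": -0.43,"y": -0.494,"z": -0.054,"grip": 1}
    - {"wx": 0,"wy": 0,"wz": 0.19,"x": -0.43,"y": -0.494,"z": -0.054,"grip": 1}
    - {"wx": 0,"wy": 0,"wz": 0.19,"x": -0.43,"y": -0.494,"z": -0.054,"grip": 1}
    - {"wx": 0,"wy": 0,"wz": 0.19,"x": -0.43,"y": -0.494,"z": -0.054,"grip": 1}

```text
time_s: 2.17
ee_pos: [0.2889, 0.2304, 0.2332]
ee_rot: [0.706, 3.061, 0.001]
wrist_force: [0.7, 0.7, 0.2]
opening: 0.995
grip_force: 0.0
```

```bash
python3 -c "
from h import *
goal(.43,-.058,.26,64)"
```

```text
t 2.17 shift [-0.2532 -0.1975 -0.0268] rot [0.0007 0.0005 0.0005] rows 8.0
```

Emit:
apply_moves:
  moves:
    - {"wx": 0,"wy": 0,"wz": 0,"x": -0.243,"y": -0.187,"z": -0.026,"grip": 1}
    - {"wx": 0,"wy": 0,"wz": 0,"x": -0.243,"y": -0.187,"z": -0.026,"grip": 1}
    - {"wx": 0,"wy": 0,"wz": 0,"x": -0.243,"y": -0.187,"z": -0.026,"grip": 1}
    - {"wx": 0,"wy": 0,"wz": 0,"x": -0.243,"y": -0.187,"z": -0.026,"grip": 1}
    - {"wx": 0,"wy": 0,"wz": 0,"x": -0.243,"y": -0.187,"z": -0.026,"grip": 1}
    - {"wx": 0,"wy": 0,"wz": 0,"x": -0.243,"y": -0.187,"z": -0.026,"grip": 1}
    - {"wx": 0,"wy": 0,"wz": 0,"x": -0.243,"y": -0.187,"z": -0.026,"grip": 1}
    - {"wx": 0,"wy": 0,"wz": 0,"x": -0.243,"y": -0.187,"z": -0.026,"grip": 1}

```text
time_s: 2.83
ee_pos: [0.4263, -0.0463, 0.2591]
ee_rot: [0.711, 3.059, -0.001]
wrist_force: [0.2, 1.1, -0.2]
opening: 1.003
grip_force: 0.0
```

```bash
cat >> h.py <<'E'
def rect(P,n,cx,cy,R,z0,z1):
    q=P[(np.hypot(P[:,0]-cx,P[:,1]-cy)<R)&(P[:,2]>z0)&(P[:,2]<z1)]
    if len(q)<4: print(n,"few");return
    (x,y),(w,h),an=cv2.minAreaRect((q[:,:2]*1000).astype(np.float32))
    print(n,len(q),"c",round(x,1),round(y,1),"wh",round(w,1),round(h,1),"ang",round(an,1),"z",np.median(q[:,2]).round(4))
E
python3 - <<'E'
from h import *
goal(.43,-.058,.26,64)
c=take("wrist"); cv2.imwrite("pics/w1.png",c["image"]); P=cloud(c)
rect(P,"jarcap",.458,-.058,.035,.066,.09)
rect(P,"jarbody",.458,-.058,.038,.035,.055)
rect(P,"toolplate",.516,-.08,.045,.014,.026)
rect(P,"paddle",.555,-.089,.03,.05,.09)
E
```

```text
t 2.83 shift [-0.0085 -0.0089 -0.0008] rot [-0.0003  0.0009 -0.0027] rows 1.0
jarcap 533 c 460.2 -55.0 wh 33.5 33.9 ang 10.9 z 0.0756
jarbody 488 c 460.0 -54.8 wh 45.3 45.7 ang 64.1 z 0.0467
toolplate 1203 c 517.0 -72.5 wh 73.5 55.9 ang 75.5 z 0.0177
paddle 352 c 551.9 -86.7 wh 22.1 33.6 ang 76.2 z 0.0658
```

View pics/w1.png

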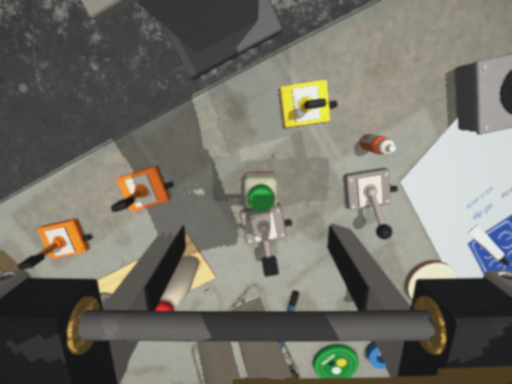

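```bash
python3 -c "
from h import *
goal(.460,-.055,.12,64)"
```

```text
t 2.88 shift [-0.0336  0.0073  0.139 ] rot [-0.0005  0.0005 -0.0035] rows 4.0
```

Emit:
apply_moves:
  moves:
    - {"wx": 0,"wy": 0,"wz": 0,"x": -0.034,"y": 0.007,"z": 0.04,"grip": 1}
    - {"wx": 0,"wy": 0,"wz": 0,"x": -0.034,"y": 0.007,"z": 0.08,"grip": 1}
    - {"wx": 0,"wy": 0,"wz": 0,"x": -0.034,"y": 0.007,"z": 0.12,"grip": 1}
    - {"wx": 0,"wy": 0,"wz": 0,"x": -0.034,"y": 0.007,"z": 0.139,"grip": 1}
    - {"wx": 0,"wy": 0,"wz": 0,"x": -0.034,"y": 0.007,"z": 0.139,"grip": 1}
    - {"wx": 0,"wy": 0,"wz": 0,"x": -0.034,"y": 0.007,"z": 0.139,"grip": 1}

```text
time_s: 3.38
ee_pos: [0.4585, -0.0508, 0.12]
ee_rot: [-0.706, -3.06, 0.0]
wrist_force: [-0.4, -0.9, 0.5]
opening: 0.999
grip_force: 0.0
```

```bash
python3 -c "
from h import *
goal(.460,-.055,.02,64)"
```

```text
t 3.38 shift [-0.0033 -0.0031  0.1   ] rot [-0.0004 -0.0015  0.0001] rows 3.0
```

Emit:
apply_moves:
  moves:
    - {"wx": 0,"wy": 0,"wz": 0,"x": -0.002,"y": -0.003,"z": 0.04,"grip": 1}
    - {"wx": 0,"wy": 0,"wz": 0,"x": -0.002,"y": -0.003,"z": 0.08,"grip": 1}
    - {"wx": 0,"wy": 0,"wz": 0,"x": -0.002,"y": -0.003,"z": 0.1,"grip": 1}
    - {"wx": 0,"wy": 0,"wz": 0,"x": -0.002,"y": -0.003,"z": 0.1,"grip": 1}
    - {"wx": 0,"wy": 0,"wz": 0,"x": -0.002,"y": -0.003,"z": 0.1,"grip": 1}
  newtons: 12

```text
time_s: 3.8
ee_pos: [0.4603, -0.0547, 0.0217]
ee_rot: [0.706, 3.06, 0.0]
wrist_force: [0.3, -0.6, 0.8]
opening: 1.003
grip_force: 0.0
```

Emit:
apply_moves:
  moves:
    - {"wx": 0,"wy": 0,"wz": 0,"x": 0,"y": 0,"z": 0,"grip": 0.4}
    - {"wx": 0,"wy": 0,"wz": 0,"x": 0,"y": 0,"z": 0,"grip": 0.4}
    - {"wx": 0,"wy": 0,"wz": 0,"x": 0,"y": 0,"z": 0,"grip": 0.4}
    - {"wx": 0,"wy": 0,"wz": 0,"x": 0,"y": 0,"z": 0,"grip": 0.4}
    - {"wx": 0,"wy": 0,"wz": 0,"x": 0,"y": 0,"z": 0,"grip": 0.4}
    - {"wx": 0,"wy": 0,"wz": 0,"x": 0,"y": 0,"z": 0,"grip": 0.4}
    - {"wx": 0,"wy": 0,"wz": 0,"x": 0,"y": 0,"z": 0,"grip": 0.4}
    - {"wx": 0,"wy": 0,"wz": 0,"x": 0,"y": 0,"z": 0,"grip": 0.4}
  newtons: 12

```text
time_s: 4.47
ee_pos: [0.4592, -0.0546, 0.0199]
ee_rot: [-0.707, -3.061, 0.0]
wrist_force: [-0.5, -0.6, 2.6]
opening: 0.48
grip_force: 12.0
```

Emit:
apply_moves:
  moves:
    - {"wx": 0,"wy": 0,"wz": 0,"x": 0,"y": 0,"z": -0.03,"grip": 0.4}
    - {"wx": 0,"wy": 0,"wz": 0,"x": 0,"y": 0,"z": -0.06,"grip": 0.4}
    - {"wx": 0,"wy": 0,"wz": 0,"x": 0,"y": 0,"z": -0.1,"grip": 0.4}
    - {"wx": 0,"wy": 0,"wz": 0,"x": 0,"y": 0,"z": -0.14,"grip": 0.4}
    - {"wx": 0,"wy": 0,"wz": 0,"x": 0,"y": 0,"z": -0.18,"grip": 0.4}
    - {"wx": 0,"wy": 0,"wz": 0,"x": 0,"y": 0,"z": -0.22,"grip": 0.4}
    - {"wx": 0,"wy": 0,"wz": 0,"x": 0,"y": 0,"z": -0.24,"grip": 0.4}
    - {"wx": 0,"wy": 0,"wz": 0,"x": 0,"y": 0,"z": -0.24,"grip": 0.4}

```text
time_s: 5.13
ee_pos: [0.4604, -0.0548, 0.2644]
ee_rot: [0.705, 3.054, 0.0]
wrist_force: [0.3, -0.5, -1.7]
opening: 0.484
grip_force: 12.0
```

```bash
python3 -c "
from h import *
print(r.state()['opening'],r.state()['grip_force'])
goal(.45,-.29,.26,5)"
```

```text
0.4841356195562347 11.966952234506607
t 5.13 shift [-0.0937 -0.216   0.0046] rot [0.0053 0.0054 1.0298] rows 9.0
```

Emit:
apply_moves:
  moves:
    - {"wx": 0,"wy": 0,"wz": 0.12,"x": -0.012,"y": -0.027,"z": 0,"grip": 0.4}
    - {"wx": 0,"wy": 0,"wz": 0.24,"x": -0.024,"y": -0.054,"z": 0,"grip": 0.4}
    - {"wx": 0,"wy": 0,"wz": 0.36,"x": -0.036,"y": -0.082,"z": 0,"grip": 0.4}
    - {"wx": 0,"wy": 0,"wz": 0.48,"x": -0.048,"y": -0.11,"z": 0,"grip": 0.4}
    - {"wx": 0,"wy": 0,"wz": 0.6,"x": -0.06,"y": -0.138,"z": 0,"grip": 0.4}
    - {"wx": 0,"wy": 0,"wz": 0.72,"x": -0.072,"y": -0.165,"z": 0,"grip": 0.4}
    - {"wx": 0,"wy": 0,"wz": 0.84,"x": -0.084,"y": -0.193,"z": 0,"grip": 0.4}
    - {"wx": 0,"wy": 0,"wz": 0.96,"x": -0.094,"y": -0.216,"z": 0,"grip": 0.4}

```text
time_s: 5.8
ee_pos: [0.4483, -0.2917, 0.2583]
ee_rot: [-2.047, -2.381, 0.0]
wrist_force: [0.2, -0.1, -0.5]
opening: 0.483
grip_force: 12.0
```

```bash
python3 - <<'E'
from h import *
goal(.525,-.307,.26,5)
c=take("wrist"); cv2.imwrite("pics/w2.png",c["image"])
for n in("glue_white","pva_bottle","glue_board"):
  for q in r.regions_of("wrist",n):
    P=cloud(c,q["region"]);print(n,q["confidence"],q["pixel"],len(P),np.median(P,0).round(3))
P=cloud(c)
rect(P,"white",.530,-.387,.045,.02,.09)
rect(P,"pva",.518,-.23,.05,.02,.12)
rect(P,"pvacap",.518,-.23,.05,.13,.17)
rect(P,"nozzle",.530,-.387,.05,.11,.17)
rect(P,"cement",r.state()["ee_pos"][0],r.state()["ee_pos"][1],.05,.2,.35)
E
```

```text
t 5.8 shift [-0.0266  0.0736 -0.0018] rot [-0.0015 -0.0012  0.0632] rows 2.0
glue_white 0.68 [229.0, 314.0] 342 [ 0.542 -0.364  0.052]
pva_bottle 0.89 [130.0, 326.2] 1608 [ 0.515 -0.224  0.105]
glue_board 0.75 [172.1, 307.0] 5182 [ 0.523 -0.291  0.007]
white 281 c 541.7 -370.2 wh 17.7 44.4 ang 59.6 z 0.067
pva 1016 c 520.1 -226.9 wh 55.1 26.7 ang 88.6 z 0.0919
pvacap 470 c 523.1 -227.3 wh 23.2 24.6 ang 8.6 z 0.1333
nozzle few
cement 12927 c 448.2 -290.2 wh 70.1 41.9 ang 8.5 z 0.3089
```

View pics/w2.png

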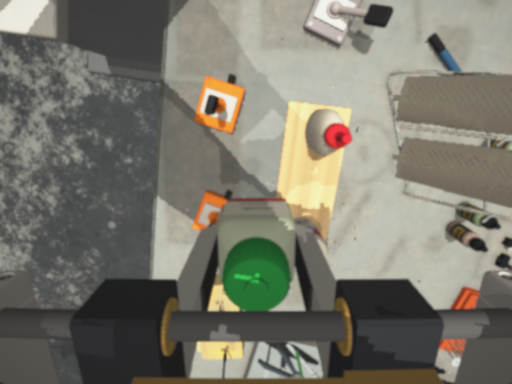

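```bash
python3 - <<'E'
from h import *
c=take("wrist")
for cam in("wrist",):
  q=r.regions_of(cam,"glue_board")[0]
  P=cloud(c,q["region"]);P=P[abs(P[:,2]-.006)<.006]
  for lo,hi in((-.21,-.19),(-.25,-.23),(-.29,-.27),(-.31,-.29)):
    w=P[(P[:,1]>lo)&(P[:,1]<hi)]; 
    if len(w)>20: print(lo,hi,len(w),np.percentile(w[:,0],[1,99]).round(4))
  print(P[:,1].max())
E
```

```text
-0.21 -0.19 549 [0.4803 0.5683]
-0.25 -0.23 287 [0.4824 0.5133]
-0.29 -0.27 787 [0.4835 0.5701]
-0.31 -0.29 760 [0.4845 0.5711]
-0.1914305308897327
```

Emit:
apply_moves:
  moves:
    - {"wx": 0,"wy": 0,"wz": 0.1,"x": -0.02,"y": 0.038,"z": 0,"grip": 0.4}
    - {"wx": 0,"wy": 0,"wz": 0.115,"x": -0.026,"y": 0.077,"z": 0,"grip": 0.4}
    - {"wx": 0,"wy": 0,"wz": 0.115,"x": -0.026,"y": 0.077,"z": 0,"grip": 0.4}
    - {"wx": 0,"wy": 0,"wz": 0.115,"x": -0.026,"y": 0.077,"z": 0,"grip": 0.4}

```text
time_s: 6.43
ee_pos: [0.5303, -0.3021, 0.2582]
ee_rot: [-2.168, -2.27, 0.001]
wrist_force: [-0.5, 0.0, -0.9]
opening: 0.483
grip_force: 12.0
```

```bash
python3 -c "
from h import *
goal(.528,-.306,.027,2)"
```

```text
t 6.43 shift [-0.0041 -0.0021  0.2312] rot [-0.0019 -0.0014  0.0109] rows 6.0
```

```bash
python3 -c "
from h import *
print(np.array(r.camera('wrist')['hand_eye']).round(3))"
```

```text
[[-0.    -0.96  -0.282  0.083]
 [ 1.    -0.    -0.     0.   ]
 [ 0.    -0.282  0.96  -0.18 ]
 [ 0.     0.     0.     1.   ]]
```

Emit:
apply_moves:
  moves:
    - {"wx": 0,"wy": 0,"wz": 0.01,"x": -0.004,"y": -0.002,"z": 0.04,"grip": 0.4}
    - {"wx": 0,"wy": 0,"wz": 0.01,"x": -0.004,"y": -0.002,"z": 0.08,"grip": 0.4}
    - {"wx": 0,"wy": 0,"wz": 0.01,"x": -0.004,"y": -0.002,"z": 0.12,"grip": 0.4}
    - {"wx": 0,"wy": 0,"wz": 0.01,"x": -0.004,"y": -0.002,"z": 0.15,"grip": 0.4}
    - {"wx": 0,"wy": 0,"wz": 0.01,"x": -0.004,"y": -0.002,"z": 0.18,"grip": 0.4}
    - {"wx": 0,"wy": 0,"wz": 0.01,"x": -0.004,"y": -0.002,"z": 0.2,"grip": 0.4}
    - {"wx": 0,"wy": 0,"wz": 0.01,"x": -0.004,"y": -0.002,"z": 0.2,"grip": 0.4}
    - {"wx": 0,"wy": 0,"wz": 0.01,"x": -0.004,"y": -0.002,"z": 0.2,"grip": 0.4}

```text
time_s: 7.15
ee_pos: [0.5268, -0.3074, 0.0606]
ee_rot: [-2.185, -2.257, 0.0]
wrist_force: [0.1, -0.7, -0.6]
opening: 0.485
grip_force: 12.0
```

```bash
python3 -c "
from h import *
goal(.528,-.306,.0265,2)"
```

```text
t 7.15 shift [0.0013 0.0012 0.0341] rot [-0.0003 -0.0001 -0.0022] rows 1.0
```

Emit:
apply_moves:
  moves:
    - {"wx": 0,"wy": 0,"wz": 0,"x": 0.001,"y": 0.001,"z": 0.015,"grip": 0.4}
    - {"wx": 0,"wy": 0,"wz": 0,"x": 0.001,"y": 0.001,"z": 0.026,"grip": 0.4}
    - {"wx": 0,"wy": 0,"wz": 0,"x": 0.001,"y": 0.001,"z": 0.032,"grip": 0.4}
    - {"wx": 0,"wy": 0,"wz": 0,"x": 0.001,"y": 0.001,"z": 0.032,"grip": 0.4}
    - {"wx": 0,"wy": 0,"wz": 0,"x": 0.001,"y": 0.001,"z": 0.032,"grip": 0.4}
    - {"wx": 0,"wy": 0,"wz": 0,"x": 0.001,"y": 0.001,"z": 0.032,"grip": 0.4}

```text
time_s: 7.65
ee_pos: [0.5285, -0.3069, 0.0288]
ee_rot: [2.185, 2.256, 0.0]
wrist_force: [-0.3, -0.0, -1.5]
opening: 0.481
grip_force: 12.0
```

Emit:
apply_moves:
  moves:
    - {"wx": 0,"wy": 0,"wz": 0,"x": 0,"y": 0,"z": 0.002,"grip": 0.4}
    - {"wx": 0,"wy": 0,"wz": 0,"x": 0,"y": 0,"z": 0.003,"grip": 0.4}
    - {"wx": 0,"wy": 0,"wz": 0,"x": 0,"y": 0,"z": 0.003,"grip": 0.4}
    - {"wx": 0,"wy": 0,"wz": 0,"x": 0,"y": 0,"z": 0.003,"grip": 0.4}

```text
time_s: 7.98
ee_pos: [0.5286, -0.3069, 0.0259]
ee_rot: [2.185, 2.256, 0.0]
wrist_force: [-1.1, 1.2, 6.5]
opening: 0.482
grip_force: 12.0
```

Emit:
apply_moves:
  moves:
    - {"wx": 0,"wy": 0,"wz": 0,"x": 0,"y": 0,"z": 0,"grip": 0.8}
    - {"wx": 0,"wy": 0,"wz": 0,"x": 0,"y": 0,"z": 0,"grip": 0.8}
    - {"wx": 0,"wy": 0,"wz": 0,"x": 0,"y": 0,"z": 0,"grip": 0.8}
    - {"wx": 0,"wy": 0,"wz": 0,"x": 0,"y": 0,"z": 0,"grip": 0.8}
    - {"wx": 0,"wy": 0,"wz": 0,"x": 0,"y": 0,"z": 0,"grip": 0.8}

```text
time_s: 8.4
ee_pos: [0.5282, -0.3066, 0.0248]
ee_rot: [-2.186, -2.257, 0.0]
wrist_force: [0.6, 1.0, -0.1]
opening: 0.787
grip_force: 0.0
```

Emit:
apply_moves:
  moves:
    - {"wx": 0,"wy": 0,"wz": 0,"x": 0,"y": 0,"z": -0.03,"grip": 0.8}
    - {"wx": 0,"wy": 0,"wz": 0,"x": 0,"y": 0,"z": -0.07,"grip": 0.8}
    - {"wx": 0,"wy": 0,"wz": 0,"x": 0,"y": 0,"z": -0.11,"grip": 0.8}
    - {"wx": 0,"wy": 0,"wz": 0,"x": 0,"y": 0,"z": -0.15,"grip": 0.8}
    - {"wx": 0,"wy": 0,"wz": 0,"x": 0,"y": 0,"z": -0.19,"grip": 0.8}
    - {"wx": 0,"wy": 0,"wz": 0,"x": 0,"y": 0,"z": -0.2,"grip": 0.8}
    - {"wx": 0,"wy": 0,"wz": 0,"x": 0,"y": 0,"z": -0.2,"grip": 0.8}

```text
time_s: 8.98
ee_pos: [0.5291, -0.3072, 0.2285]
ee_rot: [2.181, 2.252, 0.002]
wrist_force: [1.0, 0.1, 0.2]
opening: 0.802
grip_force: 0.0
```

```bash
python3 - <<'E'
from h import *
goal(.61,-.102,.23,76)
for n in("top","scene"):
  c=take(n);P=cloud(c)
  rect(P,n+"cap",.528,-.306,.035,.07,.1)
  rect(P,"white",.532,-.387,.035,.02,.12)
  rect(P,"pva",.522,-.226,.035,.02,.2)
  rect(P,"toolplate",.516,-.077,.045,.014,.026)
  rect(P,"paddle",.555,-.089,.03,.05,.09)
  rect(P,"paddle end",.555,-.089,.03,.03,.09)
E
```

```text
t 8.98 shift [ 0.2025  0.0874 -0.0018] rot [ 0.0019  0.0062 -1.2944] rows 11.0
topcap 61 c 529.3 -304.8 wh 22.5 32.3 ang 59.4 z 0.08
white few
pva 149 c 522.7 -225.4 wh 53.3 31.2 ang 87.2 z 0.1031
toolplate 178 c 514.3 -72.5 wh 71.2 53.0 ang 79.4 z 0.0174
paddle 51 c 550.9 -87.4 wh 21.9 34.3 ang 79.8 z 0.0649
paddle end 61 c 547.6 -86.8 wh 21.9 41.0 ang 79.8 z 0.0633
scenecap 161 c 525.9 -311.8 wh 32.3 33.4 ang 12.1 z 0.0782
white 710 c 529.2 -391.6 wh 48.3 52.1 ang 30.7 z 0.0786
pva 601 c 519.2 -233.0 wh 27.6 54.9 ang 4.3 z 0.084
toolplate 170 c 513.6 -81.9 wh 59.9 52.4 ang 75.3 z 0.0166
paddle 80 c 554.3 -92.9 wh 29.4 23.9 ang 2.7 z 0.0633
paddle end 105 c 547.5 -93.2 wh 43.0 23.9 ang 2.7 z 0.0605
```

Emit:
apply_moves:
  moves:
    - {"wx": 0,"wy": 0,"wz": -0.12,"x": 0.025,"y": 0.01,"z": 0,"grip": 0}
    - {"wx": 0,"wy": 0,"wz": -0.24,"x": 0.05,"y": 0.02,"z": 0,"grip": 0}
    - {"wx": 0,"wy": 0,"wz": -0.36,"x": 0.075,"y": 0.03,"z": 0,"grip": 0}
    - {"wx": 0,"wy": 0,"wz": -0.48,"x": 0.1,"y": 0.04,"z": 0,"grip": 0}
    - {"wx": 0,"wy": 0,"wz": -0.6,"x": 0.125,"y": 0.05,"z": 0,"grip": 0}
    - {"wx": 0,"wy": 0,"wz": -0.72,"x": 0.15,"y": 0.06,"z": 0,"grip": 0}
    - {"wx": 0,"wy": 0,"wz": -0.84,"x": 0.175,"y": 0.075,"z": 0,"grip": 0}
    - {"wx": 0,"wy": 0,"wz": -0.96,"x": 0.2,"y": 0.087,"z": 0,"grip": 0}

```text
time_s: 9.75
ee_pos: [0.6087, -0.1025, 0.2222]
ee_rot: [-0.887, -3.01, 0.0]
wrist_force: [-0.9, -0.4, 0.7]
opening: 0.267
grip_force: 0.0
```

```bash
python3 -c "
from h import *
goal(.607,-.0995,.15,76)"
```

```text
t 9.75 shift [0.0028 0.0017 0.0722] rot [-0.0007 -0.0036 -0.3286] rows 3.0
```

Emit:
apply_moves:
  moves:
    - {"wx": 0,"wy": 0,"wz": -0.12,"x": 0.003,"y": 0.002,"z": 0.02,"grip": 0}
    - {"wx": 0,"wy": 0,"wz": -0.24,"x": 0.003,"y": 0.002,"z": 0.04,"grip": 0}
    - {"wx": 0,"wy": 0,"wz": -0.33,"x": 0.003,"y": 0.002,"z": 0.065,"grip": 0}
    - {"wx": 0,"wy": 0,"wz": -0.33,"x": 0.003,"y": 0.002,"z": 0.1,"grip": 0}
    - {"wx": 0,"wy": 0,"wz": -0.33,"x": 0.003,"y": 0.002,"z": 0.13,"grip": 0}
    - {"wx": 0,"wy": 0,"wz": -0.33,"x": 0.003,"y": 0.002,"z": 0.16,"grip": 0}
    - {"wx": 0,"wy": 0,"wz": -0.33,"x": 0.003,"y": 0.002,"z": 0.167,"grip": 0}
    - {"wx": 0,"wy": 0,"wz": -0.33,"x": 0.003,"y": 0.002,"z": 0.167,"grip": 0}

```text
time_s: 10.42
ee_pos: [0.6054, -0.1002, 0.0543]
ee_rot: [-0.389, -3.111, -0.001]
wrist_force: [0.0, 0.0, -0.4]
opening: 0.005
grip_force: 0.0
```

```bash
python3 -c "
from h import *
print(r.state()['opening'])
goal(.607,-.0995,.055,76)
goal(.503,-.074,.055,76)"
```

```text
0.0054498161306566414
t 10.42 shift [-0.0013  0.0011 -0.0007] rot [-0.0002 -0.0066 -0.0045] rows 1.0
t 10.42 shift [0.1057 0.0002 0.    ] rot [-0.0002 -0.0066 -0.0045] rows 3.0
```

Emit:
apply_moves:
  moves:
    - {"wx": 0,"wy": 0,"wz": 0,"x": 0.015,"y": 0,"z": 0,"grip": 0}
    - {"wx": 0,"wy": 0,"wz": 0,"x": 0.03,"y": 0,"z": 0,"grip": 0}
    - {"wx": 0,"wy": 0,"wz": 0,"x": 0.045,"y": 0,"z": 0,"grip": 0}
    - {"wx": 0,"wy": 0,"wz": 0,"x": 0.06,"y": 0,"z": 0,"grip": 0}
    - {"wx": 0,"wy": 0,"wz": 0,"x": 0.075,"y": 0,"z": 0,"grip": 0}
    - {"wx": 0,"wy": 0,"wz": 0,"x": 0.09,"y": 0,"z": 0,"grip": 0}
    - {"wx": 0,"wy": 0,"wz": 0,"x": 0.106,"y": 0,"z": 0,"grip": 0}
    - {"wx": 0,"wy": 0,"wz": 0,"x": 0.106,"y": 0,"z": 0,"grip": 0}

```text
time_s: 11.08
ee_pos: [0.5035, -0.0742, 0.0592]
ee_rot: [0.389, 3.117, -0.0]
wrist_force: [0.3, 0.2, -0.3]
opening: 0.005
grip_force: 0.0
```

Emit:
apply_moves:
  moves:
    - {"wx": 0,"wy": 0,"wz": 0,"x": 0,"y": 0,"z": 0,"grip": 0}
    - {"wx": 0,"wy": 0,"wz": 0,"x": -0.01,"y": 0,"z": -0.03,"grip": 0}
    - {"wx": 0,"wy": 0,"wz": 0,"x": -0.01,"y": 0,"z": -0.07,"grip": 0}
    - {"wx": 0,"wy": 0,"wz": 0,"x": -0.01,"y": 0,"z": -0.11,"grip": 0}
    - {"wx": 0,"wy": 0,"wz": 0,"x": -0.01,"y": 0,"z": -0.15,"grip": 0}
    - {"wx": 0,"wy": 0,"wz": 0,"x": -0.01,"y": 0,"z": -0.19,"grip": 0}

```text
time_s: 11.58
ee_pos: [0.5148, -0.0772, 0.2509]
ee_rot: [0.39, 3.116, -0.0]
wrist_force: [0.2, -0.2, -0.3]
opening: 0.005
grip_force: 0.0
```

```bash
python3 - <<'E'
from h import *
goal(.45,.22,.25,77)
c=take("wrist");P=cloud(c); cv2.imwrite("pics/w3.png",c["image"])
rect(P,"offpaddle",.47,-.065,.04,.05,.09)
c=take("top");P=cloud(c)
rect(P,"offpaddle",.47,-.065,.04,.05,.09)
rect(P,"cap",.528,-.306,.035,.07,.1)
E
```

```text
t 11.58 shift [0.136  0.2721 0.0007] rot [ 0.      0.0013 -0.022 ] rows 8.0
offpaddle 384 c 478.7 -67.1 wh 21.2 34.6 ang 75.6 z 0.0692
offpaddle 50 c 474.7 -67.3 wh 21.5 29.8 ang 72.4 z 0.0673
cap 82 c 527.4 -308.4 wh 32.2 33.5 ang 12.2 z 0.0801
```

View pics/w3.png

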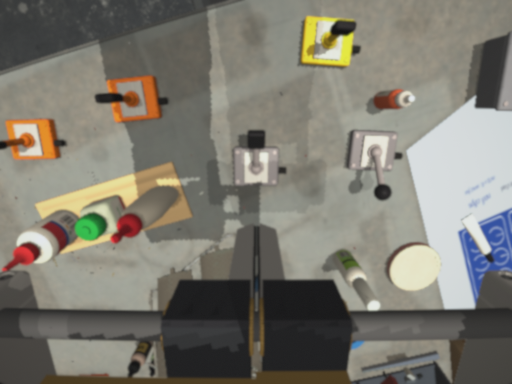

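The flat lever now leans to its off side (paddle at row 138, col 256). The lamp's knob is unchanged at (192, 382), and the jar stands between the bottles at (225, 90). Next is the isolator.

Emit:
apply_moves:
  moves:
    - {"wx": 0,"wy": 0,"wz": -0.022,"x": 0.136,"y": 0.272,"z": 0,"grip": 0.5}
    - {"wx": 0,"wy": 0,"wz": -0.022,"x": 0.136,"y": 0.272,"z": 0,"grip": 0.5}
    - {"wx": 0,"wy": 0,"wz": -0.022,"x": 0.136,"y": 0.272,"z": 0,"grip": 0.5}
    - {"wx": 0,"wy": 0,"wz": -0.022,"x": 0.136,"y": 0.272,"z": 0,"grip": 0.5}
    - {"wx": 0,"wy": 0,"wz": -0.022,"x": 0.136,"y": 0.272,"z": 0,"grip": 0.5}
    - {"wx": 0,"wy": 0,"wz": -0.022,"x": 0.136,"y": 0.272,"z": 0,"grip": 0.5}
    - {"wx": 0,"wy": 0,"wz": -0.022,"x": 0.136,"y": 0.272,"z": 0,"grip": 0.5}
    - {"wx": 0,"wy": 0,"wz": -0.022,"x": 0.136,"y": 0.272,"z": 0,"grip": 0.5}

```text
time_s: 12.35
ee_pos: [0.4486, 0.2244, 0.2479]
ee_rot: [0.351, 3.122, 0.001]
wrist_force: [-0.1, -0.3, -1.3]
opening: 0.495
grip_force: 0.0
```

```bash
python3 - <<'E'
from h import *
goal(.48,.307,.25,77)
c=take("wrist");P=cloud(c)
rect(P,"handle",.48,.307,.05,.075,.095)
rect(P,"box",.48,.307,.09,.043,.056)
E
```

```text
t 12.35 shift [-0.0123  0.0875 -0.002 ] rot [ 0.0008 -0.0001  0.0032] rows 3.0
handle 641 c 481.6 309.6 wh 16.3 57.5 ang 77.6 z 0.0859
box 5365 c 482.4 310.5 wh 124.2 94.5 ang 76.8 z 0.0512
```

Emit:
apply_moves:
  moves:
    - {"wx": 0,"wy": 0,"wz": 0,"x": -0.006,"y": 0.04,"z": 0,"grip": 0.5}
    - {"wx": 0,"wy": 0,"wz": 0,"x": -0.013,"y": 0.08,"z": 0,"grip": 0.5}
    - {"wx": 0,"wy": 0,"wz": 0,"x": -0.013,"y": 0.09,"z": 0.02,"grip": 0.5}
    - {"wx": 0,"wy": 0,"wz": 0,"x": -0.013,"y": 0.09,"z": 0.06,"grip": 0.5}
    - {"wx": 0,"wy": 0,"wz": 0,"x": -0.013,"y": 0.09,"z": 0.1,"grip": 0.5}
    - {"wx": 0,"wy": 0,"wz": 0,"x": -0.013,"y": 0.09,"z": 0.13,"grip": 0.5}
    - {"wx": 0,"wy": 0,"wz": 0,"x": -0.013,"y": 0.09,"z": 0.13,"grip": 0.5}
    - {"wx": 0,"wy": 0,"wz": 0,"x": -0.013,"y": 0.09,"z": 0.13,"grip": 0.5}

```text
time_s: 13.07
ee_pos: [0.4828, 0.3042, 0.1176]
ee_rot: [-0.356, -3.12, 0.002]
wrist_force: [0.0, 0.1, 1.1]
opening: 0.502
grip_force: 0.0
```

```bash
python3 -c "
from h import *
goal(.4815,.3095,.062,77)"
```

```text
t 13.07 shift [0.0024 0.005  0.0556] rot [-0.0014 -0.0014 -0.0006] rows 2.0
```

Emit:
apply_moves:
  moves:
    - {"wx": 0,"wy": 0,"wz": 0,"x": 0.002,"y": 0.004,"z": 0.025,"grip": 0.5}
    - {"wx": 0,"wy": 0,"wz": 0,"x": 0.002,"y": 0.004,"z": 0.05,"grip": 0.5}
    - {"wx": 0,"wy": 0,"wz": 0,"x": 0.002,"y": 0.004,"z": 0.055,"grip": 0.5}
    - {"wx": 0,"wy": 0,"wz": 0,"x": 0.002,"y": 0.004,"z": 0.055,"grip": 0.1}
    - {"wx": 0,"wy": 0,"wz": 0,"x": 0.002,"y": 0.004,"z": 0.055,"grip": 0.1}
    - {"wx": 0,"wy": 0,"wz": 0,"x": 0.002,"y": 0.004,"z": 0.055,"grip": 0.1}
    - {"wx": 0,"wy": 0,"wz": 0,"x": 0.002,"y": 0.004,"z": 0.055,"grip": 0.1}
    - {"wx": 0,"wy": 0,"wz": 0,"x": 0.002,"y": 0.004,"z": 0.055,"grip": 0.1}
  newtons: 25

```text
time_s: 13.73
ee_pos: [0.4819, 0.3094, 0.0641]
ee_rot: [0.355, 3.12, 0.002]
wrist_force: [0.2, 0.5, -1.1]
opening: 0.179
grip_force: 0.0
```

Emit:
apply_moves:
  moves:
    - {"wx": 0,"wy": 0,"wz": 0.11,"x": 0,"y": 0,"z": 0,"grip": 0.1}
    - {"wx": 0,"wy": 0,"wz": 0.22,"x": 0,"y": 0,"z": 0,"grip": 0.1}
    - {"wx": 0,"wy": 0,"wz": 0.33,"x": 0,"y": 0,"z": 0,"grip": 0.1}
    - {"wx": 0,"wy": 0,"wz": 0.44,"x": 0,"y": 0,"z": 0,"grip": 0.1}
    - {"wx": 0,"wy": 0,"wz": 0.55,"x": 0,"y": 0,"z": 0,"grip": 0.1}
    - {"wx": 0,"wy": 0,"wz": 0.66,"x": 0,"y": 0,"z": 0,"grip": 0.1}
    - {"wx": 0,"wy": 0,"wz": 0.77,"x": 0,"y": 0,"z": 0,"grip": 0.1}
    - {"wx": 0,"wy": 0,"wz": 0.88,"x": 0,"y": 0,"z": 0,"grip": 0.1}

```text
time_s: 14.4
ee_pos: [0.4818, 0.3096, 0.064]
ee_rot: [1.658, 2.668, 0.002]
wrist_force: [-0.8, 0.3, 4.9]
opening: 0.169
grip_force: 25.0
```

```bash
python3 -c "
from h import *
s=r.state();print(s['ft_torque'],s['wrist_force'])
goal(.4815,.3095,.062,-13)"
```

```text
[-0.07864452  0.26438842  0.02521783] [-0.79049299  0.26719621  4.85788247]
t 14.4 shift [ 0.     -0.0003  0.002 ] rot [ 0.0016 -0.0008  0.6856] rows 6.0
```

Emit:
apply_moves:
  moves:
    - {"wx": 0,"wy": 0,"wz": 0.11,"x": 0,"y": 0,"z": 0,"grip": 0.1}
    - {"wx": 0,"wy": 0,"wz": 0.22,"x": 0,"y": 0,"z": 0,"grip": 0.1}
    - {"wx": 0,"wy": 0,"wz": 0.33,"x": 0,"y": 0,"z": 0,"grip": 0.1}
    - {"wx": 0,"wy": 0,"wz": 0.44,"x": 0,"y": 0,"z": 0,"grip": 0.1}
    - {"wx": 0,"wy": 0,"wz": 0.55,"x": 0,"y": 0,"z": 0,"grip": 0.1}
    - {"wx": 0,"wy": 0,"wz": 0.66,"x": 0,"y": 0,"z": 0,"grip": 0.1}
    - {"wx": 0,"wy": 0,"wz": 0.68,"x": 0,"y": 0,"z": 0,"grip": 0.1}
    - {"wx": 0,"wy": 0,"wz": 0.68,"x": 0,"y": 0,"z": 0,"grip": 0.1}

```text
time_s: 15.07
ee_pos: [0.4816, 0.3096, 0.064]
ee_rot: [-2.45, -1.967, -0.002]
wrist_force: [-1.7, 1.2, 5.7]
opening: 0.169
grip_force: 25.0
```

Emit:
apply_moves:
  moves:
    - {"wx": 0,"wy": 0,"wz": 0,"x": 0,"y": 0,"z": 0,"grip": 0.5}
    - {"wx": 0,"wy": 0,"wz": 0,"x": 0,"y": 0,"z": 0,"grip": 0.5}
    - {"wx": 0,"wy": 0,"wz": 0,"x": 0,"y": 0,"z": 0,"grip": 0.5}
    - {"wx": 0,"wy": 0,"wz": 0,"x": 0,"y": 0,"z": 0,"grip": 0.5}
    - {"wx": 0,"wy": 0,"wz": 0,"x": 0,"y": 0,"z": -0.04,"grip": 0.5}
    - {"wx": 0,"wy": 0,"wz": 0,"x": 0,"y": 0,"z": -0.08,"grip": 0.5}
    - {"wx": 0,"wy": 0,"wz": 0,"x": 0,"y": 0,"z": -0.12,"grip": 0.5}
    - {"wx": 0,"wy": 0,"wz": 0,"x": 0,"y": 0,"z": -0.16,"grip": 0.5}

```text
time_s: 15.73
ee_pos: [0.481, 0.309, 0.2248]
ee_rot: [2.448, 1.969, -0.0]
wrist_force: [0.7, -0.2, 0.1]
opening: 0.501
grip_force: 0.0
```

Emit:
apply_moves:
  moves:
    - {"wx": 0,"wy": 0,"wz": 0,"x": 0,"y": 0,"z": -0.03,"grip": 0.5}
    - {"wx": 0,"wy": 0,"wz": 0,"x": 0,"y": 0,"z": -0.03,"grip": 0.5}
    - {"wx": 0,"wy": 0,"wz": 0,"x": 0,"y": 0,"z": -0.03,"grip": 0.5}
    - {"wx": 0,"wy": 0,"wz": 0,"x": 0,"y": 0,"z": -0.03,"grip": 0.5}

```text
time_s: 16.07
ee_pos: [0.481, 0.309, 0.2516]
ee_rot: [-2.448, -1.969, 0.003]
wrist_force: [0.1, -0.9, -0.1]
opening: 0.497
grip_force: 0.0
```

```bash
python3 - <<'E'
from h import *
print(r.state()["ee_pos"])
c=take("scene");P=cloud(c);cv2.imwrite("pics/s2.png",cv2.resize(c["image"][130:360,140:400],None,fx=2,fy=2))
rect(P,"handle",.48,.307,.05,.072,.095)
rect(P,"offpaddle",.475,-.067,.04,.05,.09)
rect(P,"lampknob",.57,.08,.03,.05,.09)
rect(P,"cap",.528,-.306,.035,.07,.1)
E
```

```text
[0.48102185 0.30902992 0.25164171]
handle 67 c 478.9 304.4 wh 58.9 15.7 ang 75.6 z 0.0806
offpaddle 67 c 472.2 -71.7 wh 20.4 26.8 ang 73.7 z 0.0643
lampknob 50 c 572.8 72.9 wh 17.6 24.2 ang 55.9 z 0.065
cap 161 c 526.1 -312.0 wh 31.6 32.6 ang 1.3 z 0.0778
```

View pics/s2.png

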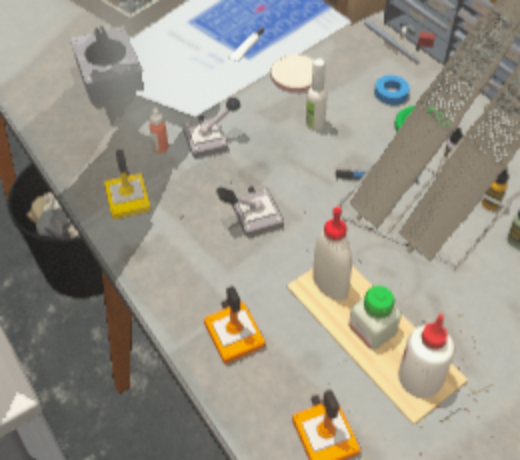

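The picture shows the jar upright between the bottles (col 375, row 315). The flat lever is off (228, 195), the lamp's knob is on (232, 104), and the handle lies along the box at 75.6°.

```bash
python3 -c "
from plant import r
print(r.close_job())"
```

```text
the job is handed in; nothing more can be done
None
```

I handed in the job at about 16 s: the jar stands upright midway between the glue bottles, the flat-paddled toggle and then the isolator are off, and the round-knobbed toggle is still on; the last picture showed all this, but no verdict was returned.

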